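# Sweep the loose fittings off the setting stone into the tray

## Task

Clear the marble setting stone of its loose fittings: with the fingertips, sweep the snap cap, the flat ring and the strap slide along the stone and over its edge, so that all three end up lying in the open tray beside it. Only push them, never pick them up. Leave the spool, anvil and setter standing where they are on the stone.

Things in the scene. Friction and masses are not known exactly. Their poses are not given: they have to be found in the camera images.
- stone: white marble setting stone, a flat fixed slab 240 (its x) by 280 (its y) by 40 mm high, with a plain flat top and no rim. Origin: centre of its underside, on the table (z = 0); so its top is 40 mm above the table. Its y axis is its long side.
- tray: open shallow grey plastic tray, fixed, standing on the table 2 mm from one of the two short sides (+y or -y end) of the stone and parallel to it; 280 (its x, so 20 mm wider than the stone at each end) by 110 (its y) by 32 mm high, walls 3 mm, inner floor 3 mm up: its rim is 8 mm lower than the top of the stone. Origin: centre of its underside; axes parallel to those of the stone.
- tin: shut flat aluminium tin, fixed, at the opposite short side of the stone from the tray; 250 (its x) by 106 (its y) by 34 mm high, so its top is 6 mm lower than that of the stone. Not to be used. Origin: centre of its underside; axes parallel to those of the stone.
- cap: fitting to sweep: round brass snap cap, slightly domed, 32 mm across, 10 mm high, about 25 g, lying loose flat on the stone. Origin: centre of its underside.
- oring: fitting to sweep: flat steel ring, 38 mm outside, 24 mm inside, 7 mm high, about 25 g, lying loose flat on the stone. Origin: centre of its underside.
- slide: fitting to sweep: rectangular steel strap slide (a frame with a middle bar), 38 (its x) by 28 (its y) by 7 mm high, about 25 g, lying loose flat on the stone at any yaw. Origin: centre of its underside.
- spool: bystander: thread spool standing loose in the middle row of the stone, 32 mm across, 38 mm high. Origin: centre of its underside.
- anvil: bystander: round steel setting anvil, loose in the middle row of the stone, 36 mm across, 20 mm high. Origin: centre of its underside.
- setter: bystander: dark steel setter die standing loose in the middle row of the stone, 26 mm across the foot, 42 mm high. Origin: centre of its underside.

How it is judged (in metres and radians):
At the end, for the whole second after the job is handed in: The cap, ring and slide all lie inside the tray (their middles inside its walls and below its rim), and the spool, anvil and setter stand upright within 12 mm of where they began (x of cap in the frame of tray between -0.137 and 0.137 m and y of cap in the frame of tray between -0.052 and 0.052 m and z of cap in the frame of tray between -0.002 and 0.028 m and x of oring in the frame of tray between -0.137 and 0.137 m and y of oring in the frame of tray between -0.052 and 0.052 m and z of oring in the frame of tray between -0.002 and 0.028 m and x of slide in the frame of tray between -0.137 and 0.137 m and y of slide in the frame of tray between -0.052 and 0.052 m and z of slide in the frame of tray between -0.002 and 0.028 m and distance of each of spool, anvil, setter from where it was at the start of the episode below 0.012 m and angle between each of spool, anvil, setter's own z axis and vertical below 0.15 rad); the robot touches nothing.
It fails at once if a fitting was lifted or carried: it rose more than 15 mm above the stone instead of being swept along it (height (world z) of any of cap, oring, slide above 0.055 m).
It fails at once if a bystander was pushed more than 12 mm or knocked over (distance of any of spool, anvil, setter from where it was at the start of the episode above 0.012 m or angle between any of spool, anvil, setter's own z axis and vertical above 0.5 rad).
It also fails if it takes over 64 s, if anything falls off the work surface, if the arm or the gripper's body presses on something with over 40 N, if the wrist force passes 120 N, or if a joint passes its speed limit or range.

## Robot

A 7-joint arm with a two-finger parallel gripper is mounted at the origin on the work surface. World frame = base frame: x ahead of the robot, y to its left, z up, the work surface at z = 0. Lengths are in mm, angles in rad, forces in N, time in s.
With the tool pointing down it reaches from about 400 to 850 mm from the base axis. Payload 6.9 kg.
Tool frame: the origin (TCP) lies at the very end of the fingers, on their centre line; the grasp point (between the pads) lies 19 mm behind it; z points along the fingers, y is the direction in which the jaws open and shut (so a half turn about z gives the same grasp; the last joint's range is limited). The gripper opens to 85 mm and grips with 20 to 120 N. Pads are 22 mm wide; open, the fingers measure 114 mm over their backs; the gripper's body (76 mm by 85 mm) begins 54 mm behind the grasp point. The pads swing forward as they close: fully open they stand 13 mm farther back than shut.
Start: joints at [-1.2, 0.507, -0.238, 1.5, 0.126, 1.149, -0.155], TCP at [164.195, 603.035, 231.275] pointing down, gripper open.
Joint ranges: [-3.08, 3.08], [-0.24, 2.05], [-1.43, 1.35], [0, 2.5], [-1.52, 4.66], [0.17, 1.96], [-2.89, 2.89]. Speed limits (rad/s): [2.39, 2.39, 3.14, 3.14, 3.14, 3.14, 3.14].

## Interface

Orientations are given as a rotation vector (axis times angle).
In Python, from workcell import ctrl gives the robot as it stands.
- The arm moves only by the tool play_rows, never from a script. Its argument "steps" is a list of rows, each a list of 3 entries, a list of its own where there are three numbers: the finger opening in cm, from 0 to 8.54, then the shift along the tool's x, y, z in cm, then the turn, a rotation vector about the tool's x, y, z in degrees. In form: [[hand, [tx, ty, tz], [wx, wy, wz]], ...]. A call has 1 to 8 rows; each row is the pose to reach, as a shift and turn from the pose measured when the call began, along the tool's axes at that moment; what a row does not reach only later rows make up. A row lasts 1/8 s, in which the tool goes at most 62.5 mm and 10.7 degrees, less where a joint would pass 70% of its speed; a pose out of reach is approached as far as the arm can. A call with a gripper value outside its range is refused whole. The fingers move at their own pace and stop on an object; the grip force is fixed at half the most. Time passes only in rows, so rows that repeat a pose let the fingers close. It gives the time, the measured TCP pose, the force and the opening at its end, in the units of the state.
- ctrl.get_state(): the state, without advancing time (a new reading comes with each control period).
- ctrl.read_camera(name): name is "side" or "top" or "wrist"; returns a dict with "color" (420x560x3 uint8, red, green, blue), "mtx" (3x3 intrinsics, pixels), "world_from_camera" (4x4, takes a point from camera to world coordinates); the wrist camera has in their place "T_tool_cam" (4x4, takes a point from camera to tool coordinates, whose origin is the TCP and whose axes are the flange's). Camera axes: x right, y up, looking along -z (the intrinsics and any distortion apply to the point x, -y, -z); pixel columns grow to the right and rows downward; lengths in mm; the calibration is good to about 2 mm. A picture is of the moment at which its call begins: read the wrist's pose just before it. There is no depth.
- ctrl.close_job(): hands the job in, once; it reports no verdict.
The state is a dict: "clock": time; "joint_positions": joint angles; "qd": joint speeds; "effort": joint torques, N m; "tool_pos": TCP position; "eef_rot": TCP orientation; "wrist_force": force on the tool from outside, world axes, zero at the start; "wrist_torque": the same for the moment, N m; "width": finger opening in mm.
Only numpy, scipy, OpenCV 4.12 (cv2) and the standard library are available. Lean on these libraries where they do the work, as an engineer would, in place of code of your own. Each camera call takes 0.05 s, during which the arm holds its last target.

## Working session

There is one attempt and no reset: what is moved stays moved. The work goes in short steps, Python scripts to look and compute and a tool call to move; the robot and the scene stay as the last step left them, time stands still between calls to the robot, and variables do not carry over. Pictures are saved under pics/ and viewed, and the job is handed in when it is done.

Besides the shell and the picture viewer there is one more tool, called by a JSON object that holds its "name" and its "arguments", one argument or row to a line. play_rows: Moves the arm, as the interface text tells. Its arguments: {"type":"object","properties":{"steps":{"type":"array"}},"required":["steps"]}

```bash
mkdir -p pics; ls; python3 - <<'E'
from workcell import ctrl
import cv2
s=ctrl.get_state()
for k in s: print(k,s[k])
for n in ["side","top","wrist"]:
    c=ctrl.read_camera(n)
    cv2.imwrite(f"pics/{n}0.png",c["color"][:,:,::-1])
    print(n,c["mtx"],[ (k,v) for k,v in c.items() if k not in("color","mtx")])
E
```

```text
pics
clock 0.0
joint_positions [-1.19951551  0.50832449 -0.23749742  1.50115023  0.12568957  1.14885332
 -0.15475213]
qd [ 0.00114609  0.00051454  0.00111876  0.00042962 -0.00156416  0.00010832
  0.00011209]
effort [-3.38316408e-05 -6.20603156e+01 -2.18596660e+00 -2.49648982e+01
  1.29816786e-02  1.20182452e-02 -2.67996262e-05]
tool_pos [164.11846764 602.55330487 230.4309827 ]
eef_rot [-4.16172695e-01 -3.11370357e+00  2.72970114e-03]
wrist_force [-1.41827907  0.43560295  0.0553571 ]
wrist_torque [-0.00589431  0.03482899 -0.01893228]
width 85.31534522875845
side [[412.12476172   0.         274.4218974 ]
 [  0.         412.12476172 209.06886095]
 [  0.           0.           1.        ]] [('world_from_camera', array([[ 9.17870703e-01,  1.94011484e-01, -3.46226684e-01,
         3.48144142e+02],
       [-3.96709575e-01,  4.22973245e-01, -8.14687147e-01,
        -5.20082320e+02],
       [-1.16140379e-02,  8.85128905e-01,  4.65200963e-01,
         3.82923692e+02],
       [ 0.00000000e+00,  0.00000000e+00,  0.00000000e+00,
         1.00000000e+00]]))]
top [[511.12446031   0.         277.474
[... 249 characters left out ...]
1561e-03,
         1.19443180e+01],
       [ 1.74523026e-03,  1.64081063e-01,  9.86445315e-01,
         7.94364937e+02],
       [ 0.00000000e+00,  0.00000000e+00,  0.00000000e+00,
         1.00000000e+00]]))]
wrist [[352.51934561   0.         281.73071671]
 [  0.         352.51934561 213.03017628]
 [  0.           0.           1.        ]] [('T_tool_cam', array([[ 4.30073368e-04,  9.55575508e-01,  2.94746100e-01,
         7.45208983e+01],
       [ 9.99999461e-01, -1.32534073e-04, -1.02945152e-03,
         2.44688604e-01],
       [-9.44654763e-04,  2.94746384e-01, -9.55575050e-01,
        -1.42655134e+02],
       [ 0.00000000e+00,  0.00000000e+00,  0.00000000e+00,
         1.00000000e+00]]))]
```

View pics/top0.png

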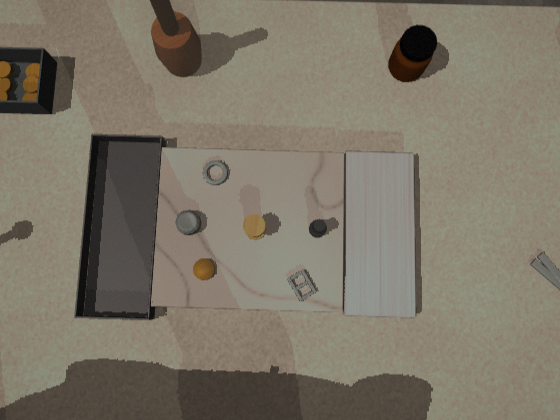

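View pics/side0.png

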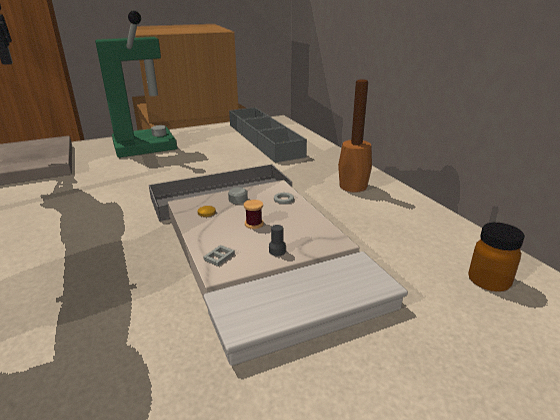

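View pics/wrist0.png

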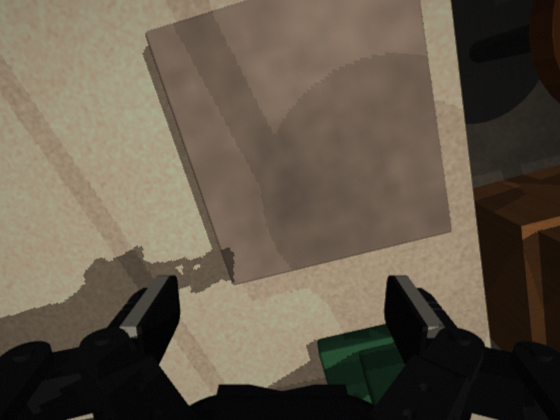

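Top view: the tray is on the left (+y end) and the tin on the right. Ring ≈(216,172), cap ≈(204,268), slide ≈(302,285), with anvil (188,222), spool (255,227) and setter (318,228) in the middle row. Next I measure them.

```bash
cat > h.py <<'E'
import numpy as np, cv2
from workcell import ctrl
def ray(c,uv,z,W=None):
    W=c["world_from_camera"] if W is None else W
    K=c["mtx"]; d=np.array([(uv[0]-K[0,2])/K[0,0],-(uv[1]-K[1,2])/K[1,1],-1.0])
    d=W[:3,:3]@d; o=W[:3,3]; return o+d*(z-o[2])/d[2]
def proj(c,p):
    W=c["world_from_camera"];K=c["mtx"];q=W[:3,:3].T@(np.array(p)-W[:3,3])
    return K[0,0]*q[0]/-q[2]+K[0,2], K[1,1]*(-q[1])/-q[2]+K[1,2]
E
python3 - <<'E'
from h import *
c=ctrl.read_camera("top"); im=c["color"][:,:,::-1]
crop=im[130:330,70:350]
cv2.imwrite("pics/topcrop.png",cv2.resize(crop,None,fx=2.8,fy=2.8,interpolation=cv2.INTER_CUBIC))
print("px->", "u=70+U/2.8, v=130+V/2.8")
for n,uv,z in [("ring",(216,172),43),("cap",(204,268),45),("slide",(302,285),43),("anvil",(188,222),60),("spool",(255,227),78),("setter",(318,228),82)]+[("stone",u,40) for u in [(162,148),(345,152),(345,310),(152,307)]]+[("tray",u,32) for u in [(93,136),(162,137),(153,318),(77,317)]]:
    print(n,ray(c,uv,z).round(1))
c=ctrl.read_camera("side"); im=c["color"][:,:,::-1]
cv2.imwrite("pics/sidecrop.png",cv2.resize(im[150:350,140:410],None,fx=2.8,fy=2.8,interpolation=cv2.INTER_CUBIC))
E
```

```text
px-> u=70+U/2.8, v=130+V/2.8
ring [635.5 108.2  43. ]
cap [490.8 118.8  45. ]
slide [470.1 -24.6  43. ]
anvil [555.8 143.2  60. ]
spool [548.7  45.   78. ]
setter [549.1 -43.7  82. ]
stone [671.6 192.7  40. ]
stone [672.8 -86.7  40. ]
stone [436.  -87.8  40. ]
stone [432.9 192.1  40. ]
tray [690.2 302.7  32. ]
tray [691.5 195.8  32. ]
tray [416.9 191.5  32. ]
tray [415.4 302.5  32. ]
```

View pics/topcrop.png

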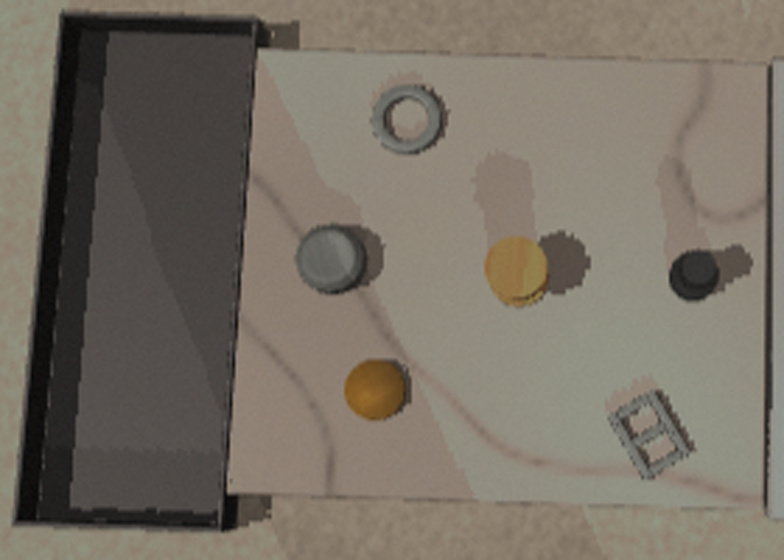

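View pics/sidecrop.png

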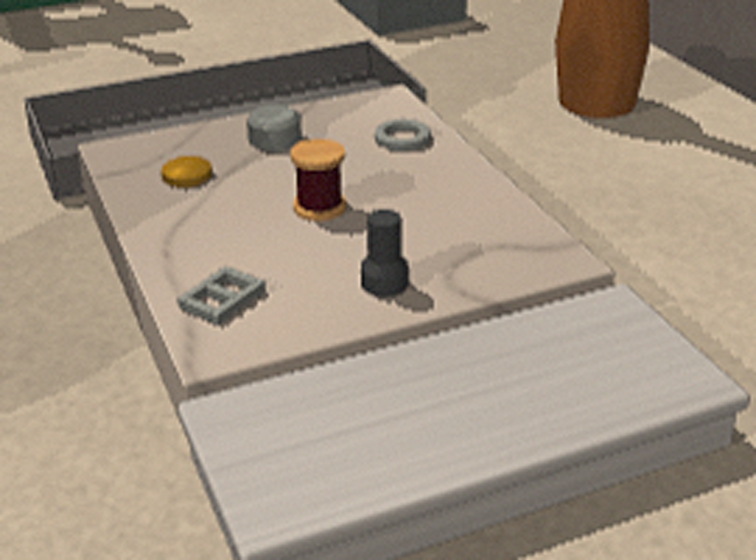

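```bash
cat >> h.py <<'E'
from scipy.spatial.transform import Rotation as R
def goto(targets, sgn=1):
    s=ctrl.get_state(); r=R.from_rotvec(s["eef_rot"]); p=s["tool_pos"]
    # goal: tool z down, tool y along sgn*world x
    y=np.array([sgn,0,0.]); z=np.array([0,0,-1.]); x=np.cross(y,z)
    g=R.from_matrix(np.c_[x,y,z])
    print("t",round(s["clock"],2),"tcp",p.round(1),"toolx",r.as_matrix()[:,0].round(3),"F",s["wrist_force"].round(1),"w",round(s["width"],1),"q7",s["joint_positions"][6].round(2))
    print("turn deg",np.degrees((r.inv()*g).as_rotvec()).round(1))
    for t in targets: print(t,(r.inv().apply(np.array(t)-p)/10).round(2))
E
python3 -c "
from h import *
goto([(491,75,130)],1);goto([(491,75,130)],-1)"
```

```text
t 0.25 tcp [164.2 602.8 230.9] toolx [-0.965  0.263 -0.   ] F [ 0.1 -1.1 -0.3] w 85.2 q7 -0.15
turn deg [-0.   0.  74.8]
(491, 75, 130) [-45.4  -42.34  10.12]
t 0.25 tcp [164.2 602.8 230.9] toolx [-0.965  0.263 -0.   ] F [ 0.1 -1.1 -0.3] w 85.2 q7 -0.15
turn deg [  -0.    -0.  -105.2]
(491, 75, 130) [-45.4  -42.34  10.12]
```

{"name": "play_rows", "arguments": {
  "steps": [
    [1.5, [-10, -9.3, 0], [0, 0, 15]],
    [1.5, [-20, -18.6, 0], [0, 0, 35]],
    [1.5, [-45.4, -42.3, 0], [0, 0, 74.8]],
    [1.5, [-45.4, -42.3, 0], [0, 0, 74.8]],
    [1.5, [-45.4, -42.3, 0], [0, 0, 74.8]],
    [1.5, [-45.4, -42.3, 0], [0, 0, 74.8]],
    [1.5, [-45.4, -42.3, 0], [0, 0, 74.8]],
    [1.5, [-45.4, -42.3, 0], [0, 0, 74.8]]
  ]
}}

```text
clock: 1.25
tool_pos: [428.3, 176.4, 231.5]
eef_rot: [2.224, 2.218, 0.0]
wrist_force: [1.7, 0.8, -0.2]
width: 15.1
```

```bash
python3 -c "
from h import *
goto([(491,75,130)],1)"
```

```text
t 1.25 tcp [428.3 176.4 231.5] toolx [ 0.003  1.    -0.   ] F [ 1.7  0.8 -0.2] w 15.1 q7 -0.37
turn deg [ 0.   0.  -0.1]
(491, 75, 130) [-10.12   6.29  10.16]
```

{"name": "play_rows", "arguments": {
  "steps": [
    [1.5, [-10.1, 6.3, 10], [0, 0, 0]],
    [1.5, [-10.1, 6.3, 10], [0, 0, 0]],
    [1.5, [-10.1, 6.3, 10], [0, 0, 0]],
    [1.5, [-10.1, 6.3, 10], [0, 0, 0]],
    [1.5, [-10.1, 6.3, 10], [0, 0, 0]]
  ]
}}

```text
clock: 1.88
tool_pos: [491.0, 76.2, 132.0]
eef_rot: [2.223, 2.219, 0.001]
wrist_force: [-0.1, 0.2, 0.2]
width: 15.0
```

```bash
python3 -c "
from h import *
goto([(491,75,42)],1)
c=ctrl.read_camera('wrist'); s=ctrl.get_state()
cv2.imwrite('pics/w1.png',c['color'][:,:,::-1])
c=ctrl.read_camera('side');cv2.imwrite('pics/s1.png',cv2.resize(c['color'][100:300,130:410,::-1],None,fx=2.8,fy=2.8))"
```

```text
t 1.88 tcp [491.   76.2 132. ] toolx [0.002 1.    0.   ] F [-0.1  0.2  0.2] w 15.0 q7 -0.06
turn deg [ 0.  -0.  -0.1]
(491, 75, 42) [-0.12 -0.    9.  ]
```

View pics/w1.png

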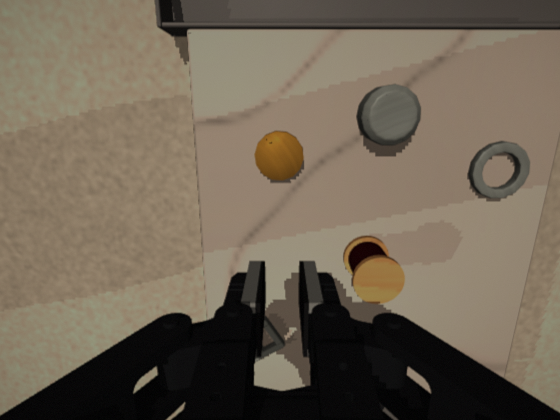

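View pics/s1.png

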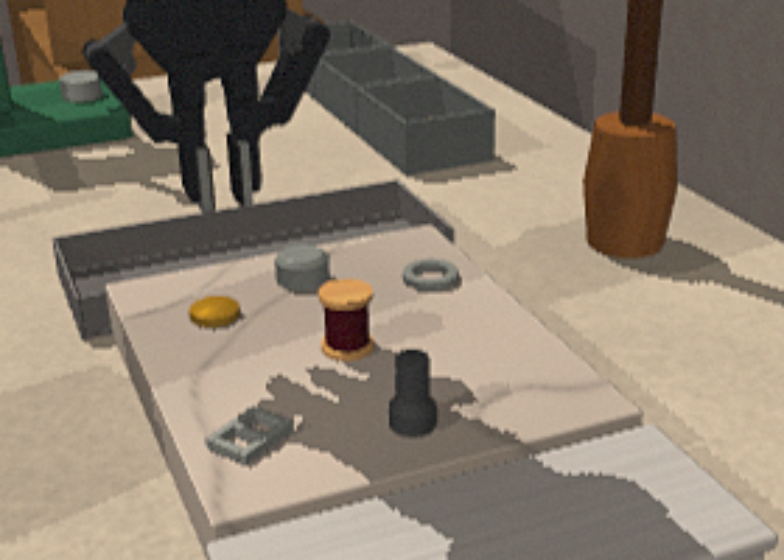

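```bash
python3 -c "
from h import *
c=ctrl.read_camera('wrist'); s=ctrl.get_state()
T=np.eye(4);T[:3,:3]=R.from_rotvec(s['eef_rot']).as_matrix();T[:3,3]=s['tool_pos'];W=T@c['T_tool_cam']
for n,uv,z in [('cap',(279,156),45),('ring',(499,170),43),('anvil',(392,114),60),('corner',(188,29),40),('edge',(500,29),40),('tip',(262,262),125)]: print(n,ray(c,uv,z,W).round(1))
"
```

```text
cap [490.4 120.   45. ]
ring [636.6 110.4  43. ]
anvil [557.  146.7  60. ]
corner [435.8 195.4  40. ]
edge [623.6 195.4  40. ]
tip [482.8  81.9 125. ]
```

{"name": "play_rows", "arguments": {
  "steps": [
    [1.5, [0, 0, 4], [0, 0, 0]],
    [1.5, [0, 0, 7], [0, 0, 0]],
    [1.5, [0, 0, 8.5], [0, 0, 0]],
    [1.5, [0, 0, 8.9], [0, 0, 0]],
    [1.5, [0, 0, 8.9], [0, 0, 0]]
  ]
}}

```text
clock: 2.65
tool_pos: [491.6, 77.2, 44.0]
eef_rot: [2.22, 2.221, 0.004]
wrist_force: [0.7, 0.1, 1.0]
width: 14.8
```

```bash
python3 -c "
from h import *
goto([(491,125,42),(491,225,42)],1)
c=ctrl.read_camera('side');cv2.imwrite('pics/s2.png',cv2.resize(c['color'][100:300,130:410,::-1],None,fx=2.8,fy=2.8))"
```

```text
t 2.65 tcp [491.6  77.2  44. ] toolx [-0.     1.     0.001] F [0.7 0.1 1. ] w 14.8 q7 -0.02
turn deg [ 0.2 -0.1  0. ]
(491, 125, 42) [ 4.78 -0.06  0.21]
(491, 225, 42) [14.78 -0.05  0.22]
```

View pics/s2.png

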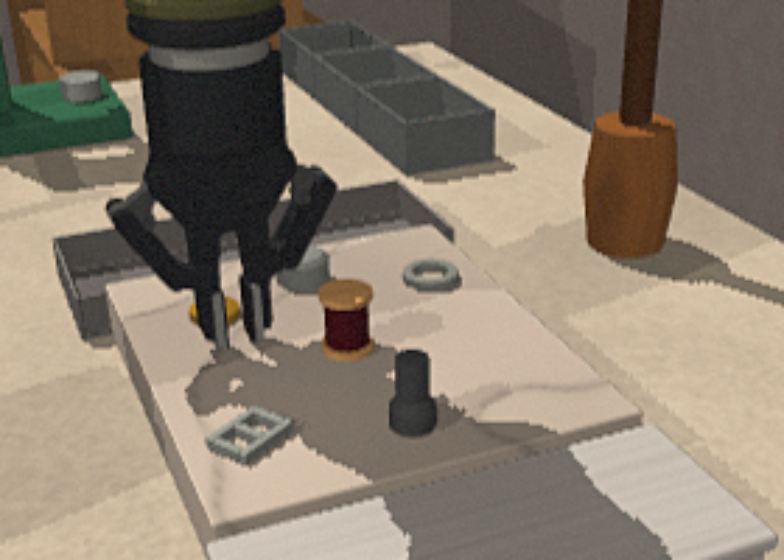

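{"name": "play_rows", "arguments": {
  "steps": [
    [1.5, [0.8, 0, 0.15], [0, 0, 0]],
    [1.5, [1.6, 0, 0.15], [0, 0, 0]],
    [1.5, [2.6, 0, 0.15], [0, 0, 0]],
    [1.5, [3.6, 0, 0.15], [0, 0, 0]],
    [1.5, [4.6, 0, 0.15], [0, 0, 0]],
    [1.5, [5.6, 0, 0.15], [0, 0, 0]],
    [1.5, [6.6, 0, 0.15], [0, 0, 0]],
    [1.5, [7.6, 0, 0.15], [0, 0, 0]]
  ]
}}

```text
clock: 3.7
tool_pos: [491.8, 153.8, 42.8]
eef_rot: [2.22, 2.22, 0.004]
wrist_force: [0.4, -0.6, -0.2]
width: 15.5
```

```bash
python3 -c "
from h import *
goto([(491,225,42)],1)
c=ctrl.read_camera('wrist');cv2.imwrite('pics/w3.png',c['color'][:,:,::-1])"
```

```text
t 3.7 tcp [491.8 153.8  42.8] toolx [-0.     1.     0.001] F [ 0.4 -0.6 -0.2] w 15.5 q7 -0.15
turn deg [ 0.2 -0.1  0. ]
(491, 225, 42) [ 7.12 -0.08  0.09]
```

View pics/w3.png

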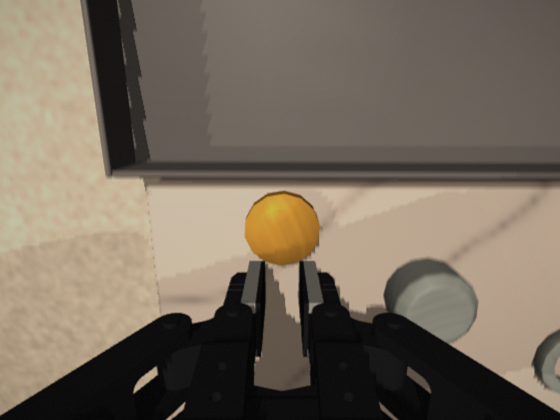

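The cap at (282,228) is cradled between both fingertips, just short of the stone edge. The anvil is clear of the gripper.

{"name": "play_rows", "arguments": {
  "steps": [
    [1.5, [1, 0, 0.05], [0, 0, 0]],
    [1.5, [2, 0, 0.05], [0, 0, 0]],
    [1.5, [3, 0, 0.05], [0, 0, 0]],
    [1.5, [4, 0, 0.05], [0, 0, 0]],
    [1.5, [5, 0, 0.05], [0, 0, 0]],
    [1.5, [6, 0, 0.05], [0, 0, 0]],
    [1.5, [7, 0, 0.05], [0, 0, 0]],
    [1.5, [7.5, 0, 0.05], [0, 0, 0]]
  ]
}}

```text
clock: 4.75
tool_pos: [491.5, 231.4, 42.4]
eef_rot: [2.218, 2.224, 0.006]
wrist_force: [-0.5, -0.0, -0.6]
width: 14.9
```

```bash
python3 -c "
from h import *
goto([(470,-65,130)],1)
c=ctrl.read_camera('wrist');cv2.imwrite('pics/w4.png',c['color'][:,:,::-1])"
```

```text
t 4.75 tcp [491.5 231.4  42.4] toolx [-0.003  1.     0.002] F [-0.5 -0.  -0.6] w 14.9 q7 -0.27
turn deg [ 0.2 -0.1  0.1]
(470, -65, 130) [-29.61  -2.2   -8.83]
```

View pics/w4.png

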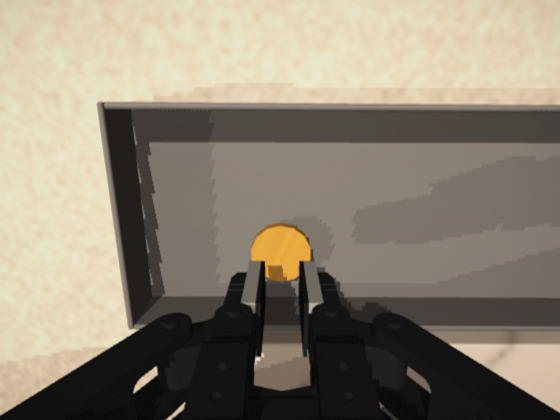

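The cap is in the tray, seen at (280,252). Next I lift and move behind the slide.

{"name": "play_rows", "arguments": {
  "steps": [
    [1.5, [0, 0, -5], [0, 0, 0]],
    [1.5, [-3, -0.5, -9], [0, 0, 0]],
    [1.5, [-9, -1.5, -9], [0, 0, 0]],
    [1.5, [-15, -2.2, -9], [0, 0, 0]],
    [1.5, [-21, -2.2, -9], [0, 0, 0]],
    [1.5, [-26, -2.2, -9], [0, 0, 0]],
    [1.5, [-29.9, -2.2, -9], [0, 0, 0]],
    [1.5, [-29.9, -2.2, -9], [0, 0, 0]]
  ]
}}

```text
clock: 5.8
tool_pos: [469.6, -71.3, 131.8]
eef_rot: [2.224, 2.216, 0.005]
wrist_force: [0.4, 1.2, 0.7]
width: 14.9
```

```bash
python3 -c "
from h import *
goto([(470,-68,130),(470,-68,42)],1)
s=ctrl.get_state();c=ctrl.read_camera('wrist');cv2.imwrite('pics/w5.png',c['color'][:,:,::-1])
T=np.eye(4);T[:3,:3]=R.from_rotvec(s['eef_rot']).as_matrix();T[:3,3]=s['tool_pos'];W=T@c['T_tool_cam']
np.save('W.npy',W)
c=ctrl.read_camera('top');cv2.imwrite('pics/t5.png',c['color'][:,:,::-1])"
```

```text
t 5.8 tcp [469.6 -71.3 131.8] toolx [0.004 1.    0.001] F [0.4 1.2 0.7] w 14.9 q7 0.27
turn deg [ 0.2 -0.1 -0.2]
(470, -68, 130) [0.33 0.04 0.18]
(470, -68, 42) [0.33 0.   8.98]
```

View pics/w5.png

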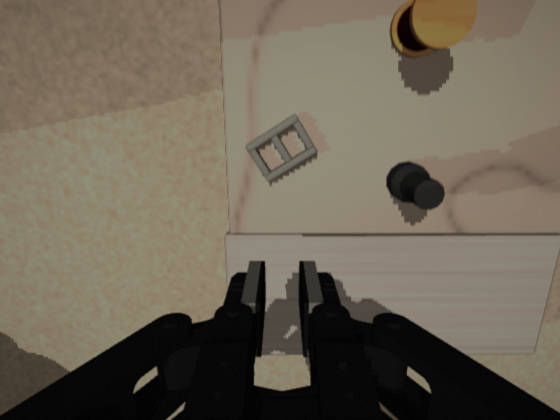

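View pics/t5.png

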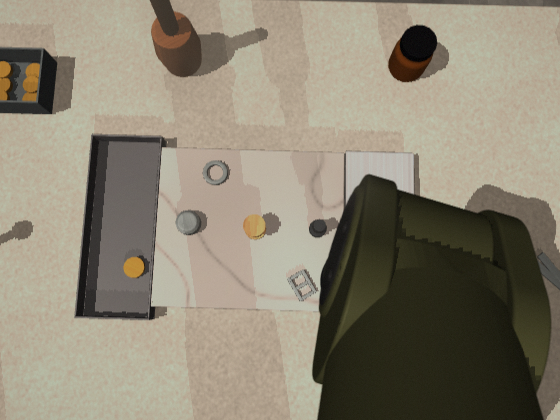

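The cap lies in the tray at (134,267) in the top view. The slide is at wrist (281,149), with its nearest corner at (268,182).

```bash
python3 -c "
from h import *
c=ctrl.read_camera('wrist');W=np.load('W.npy')
for n,uv,z in [('c',(281,149),43),('near',(268,182),44),('l',(246,148),43),('r',(317,152),43),('stone',(300,233),40),('setter',(410,185),50)]: print(n,ray(c,uv,z,W).round(1))
"
```

```text
c [470.5 -23.6  43. ]
near [461.7 -45.2  44. ]
l [447.7 -22.8  43. ]
r [494.  -25.6  43. ]
stone [483.7 -82.9  40. ]
setter [554.4 -46.3  50. ]
```

{"name": "play_rows", "arguments": {
  "steps": [
    [1.5, [0.3, 0.05, 4], [0, 0, 0]],
    [1.5, [0.3, 0.05, 7], [0, 0, 0]],
    [1.5, [0.3, 0.05, 8.5], [0, 0, 0]],
    [1.5, [0.3, 0.05, 8.95], [0, 0, 0]],
    [1.5, [0.3, 0.05, 8.95], [0, 0, 0]],
    [1.5, [1, 0.05, 8.95], [0, 0, 0]],
    [1.5, [1.7, 0.05, 8.95], [0, 0, 0]],
    [1.5, [2.4, 0.05, 8.95], [0, 0, 0]]
  ]
}}

```text
clock: 6.95
tool_pos: [470.8, -41.6, 42.4]
eef_rot: [2.217, 2.225, 0.008]
wrist_force: [0.3, 0.1, -0.5]
width: 15.0
```

{"name": "play_rows", "arguments": {
  "steps": [
    [1.5, [0.7, 0, 0.05], [0, 0, 0]],
    [1.5, [1.4, 0, 0.05], [0, 0, 0]],
    [1.5, [2.1, 0, 0.05], [0, 0, 0]],
    [1.5, [2.8, 0, 0.05], [0, 0, 0]],
    [1.5, [3.5, 0, 0.05], [0, 0, 0]],
    [1.5, [4.2, 0, 0.05], [0, 0, 0]]
  ]
}}

```text
clock: 7.7
tool_pos: [470.7, 0.8, 42.1]
eef_rot: [2.217, 2.225, 0.008]
wrist_force: [0.4, 0.9, 0.0]
width: 15.0
```

```bash
python3 -c "
from h import *
goto([(470,150,42)],1)
c=ctrl.read_camera('wrist');cv2.imwrite('pics/w6.png',c['color'][:,:,::-1])"
```

```text
t 7.7 tcp [470.7   0.8  42.1] toolx [-0.004  1.     0.003] F [0.4 0.9 0. ] w 15.0 q7 0.21
turn deg [ 0.2 -0.2  0.2]
(470, 150, 42) [ 1.492e+01 -1.000e-02  5.000e-02]
```

View pics/w6.png

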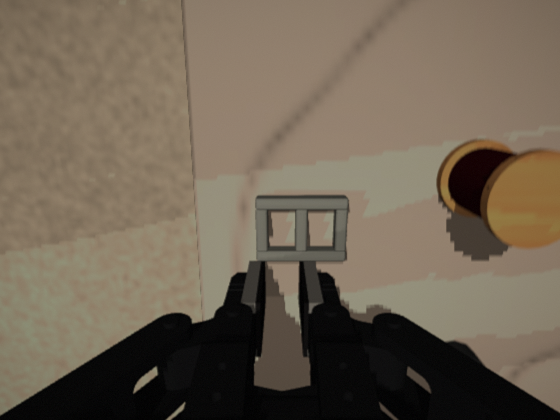

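The slide has squared up flat against both fingertips, centred at about (301,228). I keep pushing.

{"name": "play_rows", "arguments": {
  "steps": [
    [1.5, [0.8, 0, 0], [0, 0, 0]],
    [1.5, [1.8, 0, 0], [0, 0, 0]],
    [1.5, [2.8, 0, 0], [0, 0, 0]],
    [1.5, [3.8, 0, 0], [0, 0, 0]],
    [1.5, [4.8, 0, 0], [0, 0, 0]],
    [1.5, [5.8, 0, 0], [0, 0, 0]],
    [1.5, [6.8, 0, 0], [0, 0, 0]],
    [1.5, [7.8, 0, 0], [0, 0, 0]]
  ]
}}

```text
clock: 8.75
tool_pos: [470.3, 80.5, 42.3]
eef_rot: [-2.216, -2.227, -0.008]
wrist_force: [-1.0, -0.3, 0.1]
width: 14.9
```

{"name": "play_rows", "arguments": {
  "steps": [
    [1.5, [1, 0, 0], [0, 0, 0]],
    [1.5, [2, 0, 0], [0, 0, 0]],
    [1.5, [3, 0, 0], [0, 0, 0]],
    [1.5, [4, 0, 0], [0, 0, 0]],
    [1.5, [5, 0, 0], [0, 0, 0]],
    [1.5, [6, 0, 0], [0, 0, 0]],
    [1.5, [7, 0, 0], [0, 0, 0]]
  ]
}}

```text
clock: 9.62
tool_pos: [469.9, 151.2, 42.6]
eef_rot: [-2.216, -2.227, -0.008]
wrist_force: [-0.5, 0.5, 0.8]
width: 14.8
```

```bash
python3 -c "
from h import *
goto([(470,225,42)],1)
c=ctrl.read_camera('wrist');cv2.imwrite('pics/w7.png',c['color'][:,:,::-1])"
```

```text
t 9.62 tcp [469.9 151.2  42.6] toolx [-0.005  1.     0.004] F [-0.5  0.5  0.8] w 14.8 q7 -0.06
turn deg [ 0.2 -0.2  0.3]
(470, 225, 42) [7.38 0.04 0.09]
```

View pics/w7.png

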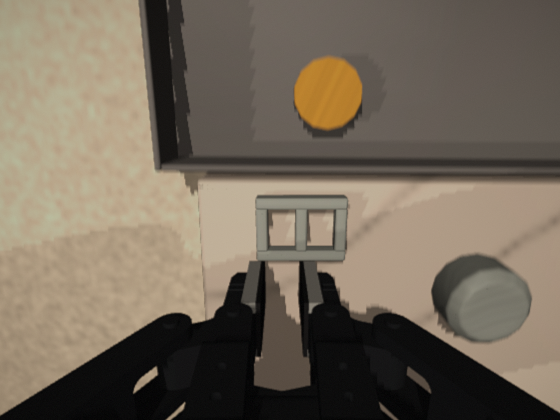

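The slide is short of the edge at (301,228), and the cap is ahead in the tray at (329,93). I push the slide over.

{"name": "play_rows", "arguments": {
  "steps": [
    [1.5, [1, 0, 0], [0, 0, 0]],
    [1.5, [2, 0, 0], [0, 0, 0]],
    [1.5, [3, 0, 0], [0, 0, 0]],
    [1.5, [4, 0, 0], [0, 0, 0]],
    [1.5, [5, 0, 0], [0, 0, 0]],
    [1.5, [6, 0, 0], [0, 0, 0]],
    [1.5, [7, 0, 0], [0, 0, 0]],
    [1.5, [7, 0, 0], [0, 0, 0]]
  ]
}}

```text
clock: 10.68
tool_pos: [469.3, 223.9, 42.8]
eef_rot: [-2.212, -2.229, -0.01]
wrist_force: [-0.4, -0.9, -0.5]
width: 14.7
```

```bash
python3 -c "
from h import *
goto([(636,65,130)],1)
c=ctrl.read_camera('wrist');cv2.imwrite('pics/w8.png',c['color'][:,:,::-1])"
```

```text
t 10.68 tcp [469.3 223.9  42.8] toolx [-0.008  1.     0.005] F [-0.4 -0.9 -0.5] w 14.7 q7 -0.18
turn deg [ 0.2 -0.3  0.5]
(636, 65, 130) [-15.97  16.57  -8.74]
```

View pics/w8.png

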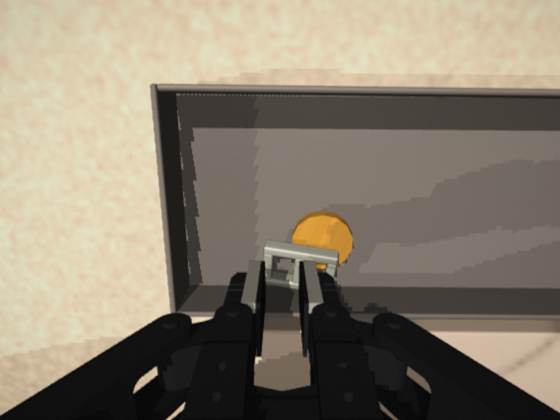

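The slide has dropped into the tray, leaning on the cap. I lift away and go behind the ring.

{"name": "play_rows", "arguments": {
  "steps": [
    [1.5, [0, 0, -4], [0, 0, 0]],
    [1.5, [0, 0, -9], [0, 0, 0]],
    [1.5, [-4, 4, -9], [0, 0, 0]],
    [1.5, [-8, 8.2, -9], [0, 0, 0]],
    [1.5, [-12, 12.4, -9], [0, 0, 0]],
    [1.5, [-16, 16.6, -9], [0, 0, 0]],
    [1.5, [-16, 16.6, -9], [0, 0, 0]],
    [1.5, [-16, 16.6, -9], [0, 0, 0]]
  ]
}}

```text
clock: 11.72
tool_pos: [635.5, 63.6, 132.1]
eef_rot: [-2.213, -2.227, -0.008]
wrist_force: [-0.3, 0.7, -0.0]
width: 15.1
```

```bash
python3 -c "
from h import *
goto([(636,65,42)],1)
s=ctrl.get_state();c=ctrl.read_camera('wrist');cv2.imwrite('pics/w9.png',c['color'][:,:,::-1])
c=ctrl.read_camera('side');cv2.imwrite('pics/s9.png',cv2.resize(c['color'][100:300,130:410,::-1],None,fx=2.8,fy=2.8))"
```

```text
t 11.72 tcp [635.5  63.6 132.1] toolx [-0.006  1.     0.005] F [-0.3  0.7 -0. ] w 15.1 q7 0.09
turn deg [ 0.1 -0.3  0.3]
(636, 65, 42) [0.09 0.03 9.01]
```

View pics/w9.png

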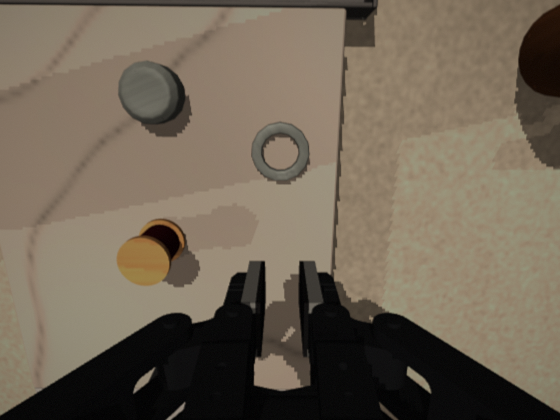

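View pics/s9.png

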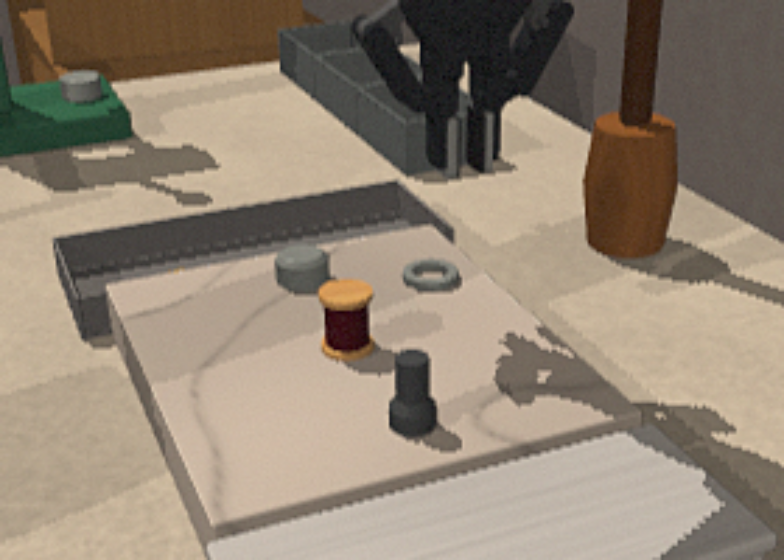

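The ring at (281,152) is in line with the finger gap at (283). Descend and push.

{"name": "play_rows", "arguments": {
  "steps": [
    [1.5, [0, 0, 4], [0, 0, 0]],
    [1.5, [0, 0, 7], [0, 0, 0]],
    [1.5, [0, 0, 8.5], [0, 0, 0]],
    [1.5, [0, 0, 8.95], [0, 0, 0]],
    [1.5, [0, 0, 8.95], [0, 0, 0]],
    [1.5, [0.8, 0, 8.95], [0, 0, 0]],
    [1.5, [1.6, 0, 8.95], [0, 0, 0]],
    [1.5, [2.4, 0, 8.95], [0, 0, 0]]
  ]
}}

```text
clock: 12.82
tool_pos: [635.3, 90.8, 43.5]
eef_rot: [-2.21, -2.23, -0.01]
wrist_force: [0.4, -0.8, 0.7]
width: 14.9
```

{"name": "play_rows", "arguments": {
  "steps": [
    [1.5, [0.8, 0, 0.05], [0, 0, 0]],
    [1.5, [1.6, 0, 0.05], [0, 0, 0]],
    [1.5, [2.6, 0, 0.05], [0, 0, 0]],
    [1.5, [3.6, 0, 0.05], [0, 0, 0]],
    [1.5, [4.6, 0, 0.05], [0, 0, 0]],
    [1.5, [5.6, 0, 0.05], [0, 0, 0]]
  ]
}}

```text
clock: 13.58
tool_pos: [634.8, 147.5, 43.3]
eef_rot: [-2.209, -2.23, -0.01]
wrist_force: [0.2, 0.4, -0.3]
width: 14.9
```

```bash
python3 -c "
from h import *
goto([(636,225,42)],1)
c=ctrl.read_camera('wrist');cv2.imwrite('pics/w10.png',c['color'][:,:,::-1])"
```

```text
t 13.57 tcp [634.8 147.5  43.3] toolx [-0.009  1.     0.006] F [ 0.2  0.4 -0.3] w 14.9 q7 0.01
turn deg [ 0.2 -0.3  0.5]
(636, 225, 42) [7.74 0.19 0.18]
```

View pics/w10.png

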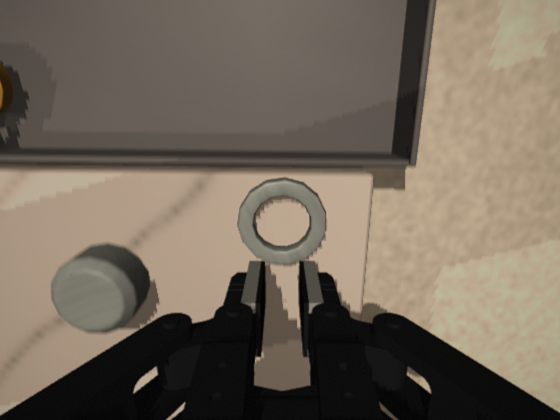

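The ring is cradled at (282,221) and about to reach the edge.

{"name": "play_rows", "arguments": {
  "steps": [
    [1.5, [1, 0, 0.1], [0, 0, 0]],
    [1.5, [2, 0, 0.1], [0, 0, 0]],
    [1.5, [3, 0, 0.1], [0, 0, 0]],
    [1.5, [4, 0, 0.1], [0, 0, 0]],
    [1.5, [5, 0, 0.1], [0, 0, 0]],
    [1.5, [6, 0, 0.1], [0, 0, 0]],
    [1.5, [7, 0, 0.1], [0, 0, 0]],
    [1.5, [7.8, 0, 0.1], [0, 0, 0]]
  ]
}}

```text
clock: 14.62
tool_pos: [633.7, 228.5, 42.8]
eef_rot: [-2.206, -2.232, -0.012]
wrist_force: [-0.1, 0.0, -0.1]
width: 15.3
```

{"name": "play_rows", "arguments": {
  "steps": [
    [1.5, [0, 0, -4], [0, 0, 0]],
    [1.5, [0, 0, -8], [0, 0, 0]],
    [1.5, [0, 0, -13], [0, 0, 0]],
    [1.5, [-6, 0, -15], [0, 0, 0]],
    [1.5, [-6, 0, -15], [0, 0, 0]],
    [1.5, [-6, 0, -15], [0, 0, 0]]
  ]
}}

```text
clock: 15.38
tool_pos: [633.9, 167.2, 192.5]
eef_rot: [-2.207, -2.23, -0.012]
wrist_force: [-0.4, 0.5, 0.0]
width: 15.0
```

```bash
python3 -c "
from h import *
goto([(636,225,42)],1)
c=ctrl.read_camera('wrist');cv2.imwrite('pics/w11.png',c['color'][:,:,::-1])
c=ctrl.read_camera('top');cv2.imwrite('pics/t11.png',c['color'][:,:,::-1])"
```

```text
t 15.38 tcp [633.9 167.2 192.5] toolx [-0.01   1.     0.008] F [-0.4  0.5  0. ] w 15.0 q7 -0.07
turn deg [ 0.2 -0.5  0.6]
(636, 225, 42) [ 5.65  0.23 15.09]
```

View pics/w11.png

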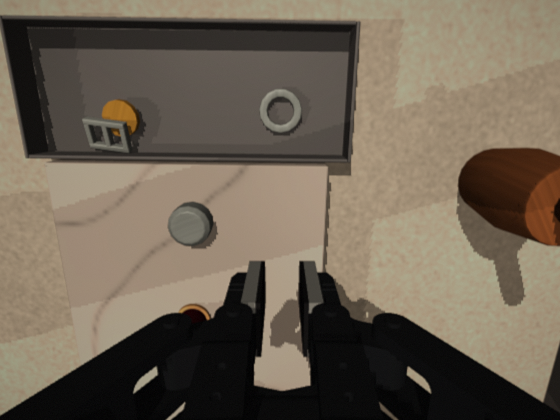

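View pics/t11.png

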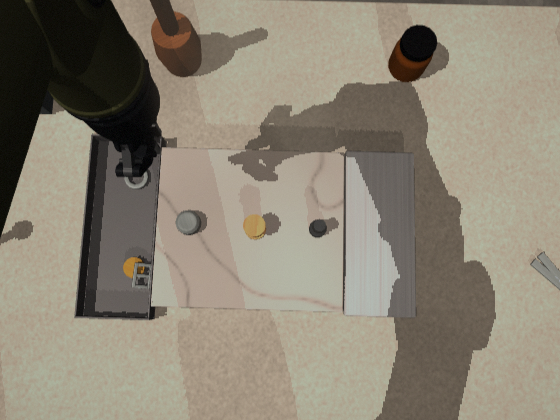

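All three are in the tray: ring (280,111), cap (120,118), and the slide (107,134) overlapping the cap near the wall. I triangulate the slide from two views.

```bash
python3 -c "
from h import *
s=ctrl.get_state();cw=ctrl.read_camera('wrist')
T=np.eye(4);T[:3,:3]=R.from_rotvec(s['eef_rot']).as_matrix();T[:3,3]=s['tool_pos'];W=T@cw['T_tool_cam']
ct=ctrl.read_camera('top')
a=cw['color'][90:170,60:200,::-1];b=ct['color'][240:320,70:210,::-1]
cv2.imwrite('pics/cmp.png',cv2.resize(np.vstack([a,b]),None,fx=3.7,fy=3.7,interpolation=cv2.INTER_CUBIC))
for z in (5,10,15,20,30): print(z,ray(cw,(107,134),z,W).round(1),ray(ct,(142,275),z).round(1))
print('cap',ray(cw,(120,118),12,W).round(1),ray(ct,(134,267),12).round(1))
print('ring',ray(cw,(281,111),7,W).round(1))
print('tray nearrim',ray(cw,(107,157),32,W).round(1),'far',ray(cw,(107,21),32,W).round(1))
"
```

```text
5 [474.1 217.7   5. ] [479.7 219.    5. ]
10 [476.6 218.1  10. ] [479.5 217.7  10. ]
15 [479.  218.5  15. ] [479.3 216.4  15. ]
20 [481.4 218.9  20. ] [479.2 215.1  20. ]
30 [486.2 219.7  30. ] [478.8 212.4  30. ]
cap [490.8 232.3  12. ] [491.2 230.2  12. ]
ring [633.  240.1   7. ]
tray nearrim [484.7 200.5  32. ] far [498.1 305.1  32. ]
```

View pics/cmp.png

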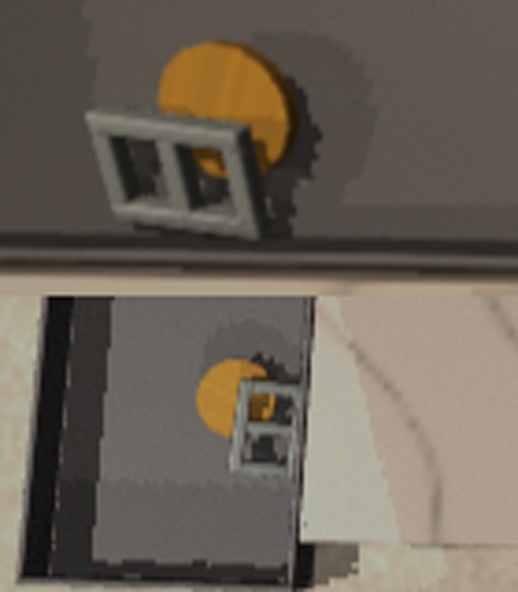

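```bash
python3 -c "
from workcell import ctrl
print(ctrl.close_job())"
```

```text
the job is handed in; nothing more can be done
None
```

I swept the cap, then the slide, then the ring along the stone and over its +y edge. The fingertips were 15 mm apart and 2–4 mm above the stone, and nothing was picked up. The job was handed in at about 15.5 s on the robot's clock; it gives no verdict.

**Fittings in the tray:** the last wrist and top pictures show all three inside. Positions below are in mm; the inner face of the near wall is at y ≈ 198.

| Fitting | Position (x, y) | Note |
|---|---|---|
| Cap | about (491, 231) | lying in the tray |
| Ring | about (633, 240) | flat on the tray floor |
| Slide | about (479, 217) | tilted, one corner resting on the cap |

The slide's middle is about 13 mm up, below the 28 mm limit. Its two camera views agreed to within about 2 mm.

**Bystanders:** by eye, the spool, anvil and setter sit at the same pixels in the top view as at the start. I did not measure their positions again.

**Arm:** it was about 150 mm clear of everything at the end. Measured wrist forces between moves stayed below 2 N. No check failed.

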